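Stand the fallen dropper bottle back in the tray

ROBOT

A 6-joint arm with a two-finger parallel gripper is mounted at the origin on a cart in front of the work surface, level with it; the furniture and walls round the work are solid. World frame = base frame: x ahead of the robot, y to its left, z up, the work surface at z = 0. Lengths are in mm, angles in rad, forces in N, time in s.
With the tool pointing down it reaches from about 425 to 925 mm from the base axis. Payload 12.5 kg.
Tool frame: the origin (TCP) lies midway between the tips of the shut fingers; the grasp point (between the pads) lies 19 mm behind it; z points along the fingers, y is the direction in which the jaws open and shut (so a half turn about z gives the same grasp; the last joint's range is limited). The gripper opens to 85 mm and grips with 20 to 120 N. Pads are 22 mm wide; open, the fingers measure 114 mm over their backs; the gripper's body (76 mm by 85 mm) begins 54 mm behind the grasp point. The pads swing forward as they close: fully open they stand 13 mm farther back than shut.
Start: joints at [-1.3, 0.491, 1.559, -0, 1.092, -0.106], TCP at [229.99, -581.162, 231.327] pointing down, gripper open.
Joint ranges: [-3.1, 3.1], [-0.84, 2.19], [0.05, 2.79], [-1.13, 4.28], [0.06, 2.93], [-2.69, 2.69]. Speed limits (rad/s): [2.22, 2.22, 2.79, 3.14, 3.14, 3.14].

INTERFACE

Orientations are given as a rotation vector (axis times angle).
In Python, from workcell import sensors, cams, ticket gives the robot as it stands.
- The arm moves only by the tool apply_moves, never from a script. Its argument "deltas" is a list of rows, each a list of 7 numbers: the turn, a rotation vector about the world's x, y, z in rad, then the shift along the world's x, y, z in m, then the opening, from 0 (shut) to 1 (fully open). A call has 1 to 12 rows; each row shifts and turns the commanded pose from where the row before left it; what a row does not reach is not made up. A row lasts 1/10 s, in which the tool goes at most 50 mm and 8.59 degrees, less where a joint would pass 70% of its speed; a pose out of reach is approached as far as the arm can. A call with a gripper value outside its range is refused whole. The fingers move at their own pace and stop on an object; the grip force is fixed at half the most. Time passes only in rows, so rows that do not move let the fingers close. It gives the time, the measured TCP pose, the force and the opening at its end, in the units of the state.
- sensors.sense(): the state, without advancing time (a new reading comes with each control period).
- cams.read_camera(name): name is "scene" or "top"; returns (picture, depth): 384x512x3 uint8, red, green, blue; 384x512 float32, mm along the optical axis (not along the pixel's ray), 0 where there is no reading.
- cams.camera_model(name): a dict with "fov_y" (degrees; the focal length in pixels is half the picture's height over the tangent of half this angle, whatever the lens; pixels are square), "cx", "cy" (the principal point, pixels), "dist_coeffs" ([k1, k2, p1, p2, k3] as OpenCV has them; the pictures are not rectified), "R" (3x3) and "t" (3): a world point X has camera coordinates R X + t. Camera axes: x right, y down, z forward; pixel columns grow to the right and rows downward; lengths in mm; the calibration is good to about 2 mm. A picture is of the moment at which its call begins. camera_model takes no time and is no camera call.
- ticket.sign_off(): hands the job in, once; it reports no verdict.
Trained networks look in the newest picture that a camera, given by its name, has taken for a name from the list of things; names that differ only in an ending like _2 or _b are one class to them, and where a whole thing is asked for, a point or a joint stands for the part that bears it (a point fixed in the world has none). Each returns a list of dicts, best first, with "conf" (0 to 1); they miss things now and then, are a little off and sometimes report something else, mostly with a low value. They report only what shows in the picture. A call takes as long as a camera call. They do not tell look-alikes from the thing itself.
- cams.look_for(camera, query): "box" ([centre column, centre row, width, height] in pixels, round what is visible of it).
- cams.masks_of(camera, query): "mask" (384x512 bool, what is visible of it) and "box" ([centre column, centre row, width, height] in pixels, round what is visible of it).
The state is a dict: "t": time; "joints": joint angles; "qvel": joint speeds; "joint_efforts": joint torques, N m; "tool_pos": TCP position; "orientation": TCP orientation; "force": force on the tool from outside, world axes, zero at the start; "wrist_torque": the same for the moment, N m; "width": finger opening in mm.
Only numpy, scipy, OpenCV 4.12 (cv2) and the standard library are available. Lean on these libraries where they do the work, as an engineer would, in place of code of your own. Each camera call takes 0.05 s, during which the arm holds its last target.

TASK

The dropper bottle has fallen over on the bench. Lay it in the sloping wire rest with its base against the stop and its teat end up, and let go of it there; then take it again and stand it upright on the floor of the steel tray, in the middle of the gap between the jar and the vial. Set it down without dropping it, and leave the jar and the vial standing where they are.

Things in the scene. Friction and masses are not known exactly. Their poses are not given: they have to be found in the camera images.
- dropper_center (a point): centre of the brown dropper bottle with black cap and teat, 100 mm long, 40 to 75 g; z runs from base to teat, the base is 50 mm below this point. Round body 32 mm diameter up to 50 mm from the base, cap 22 mm diameter from 58 to 74 mm, teat 13 mm diameter above. Starts lying on the bench, teat roughly away from the robot; it can roll.
- rest_center (a point): where dropper_center comes to lie in the wire rest, 85 mm above the bench. Axes of the rest: x level, away from the robot, the way the rails rise; y across; z up. The bottle lies there with its axis at 45 degrees, teat up and towards +x, its base against the stop.
- tray: fixed shallow steel tray, 110 mm (x) by 220 mm (y), rim 12 mm high, origin at the centre of its underside on the bench, z up; its inner floor lies 4 mm above the bench. The bottle belongs upright at the centre of the floor.
- jar: loose white jar with a blue lid, 51 mm diameter, 56 mm high, origin at the centre of its underside; it stands in the tray near one end, about 78 mm from the tray's centre.
- vial: loose brown vial with black cap, 24 mm diameter, 62 mm high, origin at the centre of its underside; it stands in the tray near the other end, about 78 mm from the tray's centre.
- rest: fixed sloping wire rest, 95 mm (x) by 56 mm (y) at its base plate, origin under its middle on the bench. Two parallel 6 mm wire rails, 19 mm apart, rise at 45 degrees towards +x and form a groove; a small stop plate at their foot. Rails and stop are only 25 mm wide, narrower than the bottle, so fingers can straddle them; the rails end beside the bottle's shoulder.
There are look-alikes about, which are no part of the job. Leave any turquoise or yellow look-alike of the rest alone.

How it is judged:
By the outcome, as a careful person would: the job done as asked, in the order asked, and still so for the second after the job is handed in, with the robot touching nothing.
It also fails if it takes over 58 s, if anything falls off the work surface, if the arm or the gripper's body presses on something with over 40 N, if the wrist force passes 120 N, or if a joint passes its speed limit or range.

## Working session

There is one attempt and no reset: what is moved stays moved. The work goes in short steps, Python scripts to look and compute and a tool call to move; the robot and the scene stay as the last step left them, time stands still between calls to the robot, and variables do not carry over. Pictures are saved under pics/ and viewed, and the job is handed in when it is done.

Besides the shell and the picture viewer there is one more tool, called as name(argument=value, ...) on one line, values as JSON. apply_moves: Moves the arm, as the interface text tells. Its arguments: {"type":"object","properties":{"deltas":{"type":"array"}},"required":["deltas"]}

```bash
ls; mkdir -p pics; cat > h.py <<'E'
import numpy as np, cv2
from workcell import sensors, cams, ticket
def K(m):
    f=192/np.tan(np.radians(m["fov_y"])/2)
    return np.array([[f,0,m["cx"]],[0,f,m["cy"]],[0,0,1.]]), np.array(m["dist_coeffs"],float), np.array(m["R"],float), np.array(m["t"],float)
def cloud(m,depth):
    k,d,R,t=K(m); h,w=depth.shape
    u,v=np.meshgrid(np.arange(w),np.arange(h))
    n=cv2.undistortPoints(np.stack([u,v],-1).reshape(-1,1,2).astype(np.float64),k,d).reshape(h,w,2)
    P=np.dstack([n*depth[...,None],depth])
    return (P-t)@R   # R^T (P-t)
def proj(m,X):
    k,d,R,t=K(m); return cv2.projectPoints(np.atleast_2d(np.array(X,float)),cv2.Rodrigues(R)[0],t,k,d)[0].reshape(-1,2)
def save(n,p): cv2.imwrite(f"pics/{n}.png",p[...,::-1])
E
python3 - <<'E'
from h import *
for c in("scene","top"):
    p,d=cams.read_camera(c); save(c+"0",p); np.save(c+"0.npy",d)
    m=cams.camera_model(c); print(c,{k:np.round(v,3).tolist() for k,v in m.items()})
    np.save(c+"0p.npy",cloud(m,d))
    for q in("dropper_center","tray","jar","vial","rest"):
        for r in cams.masks_of(c,q):
            print(q,round(r["conf"],2),np.round(r["box"]), r["mask"].sum(), np.round(np.median(cloud(m,d)[r["mask"]&(d>0)],axis=0)))
print(sensors.sense())
E
```

```text
pics
scene {'fov_y': 44.015, 'cx': 251.054, 'cy': 191.162, 'dist_coeffs': [0.067, 0.0, 0.0, 0.0, 0.0], 'R': [[0.47, -0.882, -0.021], [-0.424, -0.205, -0.882], [0.774, 0.424, -0.471]], 't': [-268.551, 304.812, 1052.625]}
dropper_center 0.42 [358. 236.  18.  30.] 454 [ 510. -359.   43.]
tray 0.61 [334. 240.  86.  43.] 1588 [ 516. -274.    3.]
jar 0.66 [359. 239.  18.  27.] 455 [ 510. -359.   44.]
vial 0.7 [308. 222.   5.  20.] 140 [ 525. -207.   35.]
rest 0.92 [231. 205.  27.  38.] 476 [539.  49.   7.]
rest 0.89 [191. 220.  32.  32.] 436 [409. 109.   7.]
rest 0.8 [270. 213.  30.  30.] 545 [548. -76.   7.]
top {'fov_y': 44.427, 'cx': 255.39, 'cy': 195.265, 'dist_coeffs': [0.049, 0.0, 0.0, 0.0, 0.0], 'R': [[0.083, -0.997, 0.001], [-0.975, -0.082, -0.207], [0.206, 0.016, -0.978]], 't': [-56.943, 492.779, 1170.208]}
dropper_center 0.8 [143. 182.  16.  34.] 319 [505. 281.  27.]
tray 0.9 [355. 194.  86.  55.] 2846 [ 523. -268.    4.]
jar 0.96 [384. 198.  28.  20.] 394 [ 523. -347.   58.]
vial 0.56 [327. 188.  10.  10.] 82 [ 530. -198.   60.]
rest 0.88 [278. 183.  26.  34.] 695 [545. -71.   8.]
rest 0.68 [203. 227.  25.  32.] 679 [407. 119.   8.]
rest 0.66 [231. 184.  24.  38.] 709 [534.  56.   8.]
{'t': 0.6, 'joints': array([-1.29959938e+00,  4.90887462e-01,  1.55890842e+00, -2.32023758e-05,
        1.09172117e+00, -1.05603610e-01]), 'qvel': array([-0.00062602, -0.00071732, -0.00072698, -0.0007009 , -0.00095046,
       -0.00084655]), 'joint_efforts': array([-1.60066534e-04, -6.18012857e+01, -2.61773640e+01, -9.70662654e-05,
        3.60088825e-04, -1.36284191e-05]), 'tool_pos': array([ 229.98270246, -581.15387109,  231.33183182]), 'orientation': array([ 3.08592366e+00,  5.88383803e-01, -2.24115268e-05]), 'force': array([ 0.37357357, -0.58574997,  0.23665698]), 'wrist_torque': array([-0.01060837, -0.01053348,  0.02468388]), 'width': 85.03701803657765}
```

```bash
python3 - <<'E'
import cv2
a=cv2.imread("pics/top0.png"); b=cv2.imread("pics/scene0.png")
cv2.imwrite("pics/top0c.png",cv2.resize(a[140:270,110:420],None,fx=2.58,fy=2.58,interpolation=cv2.INTER_CUBIC))
cv2.imwrite("pics/scene0c.png",cv2.resize(b[150:300,120:420],None,fx=2.6,fy=2.6,interpolation=cv2.INTER_CUBIC))
E
```

```text
(no output)
```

View pics/top0c.png

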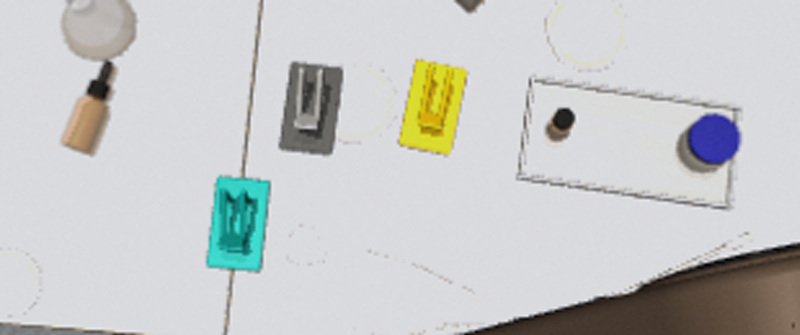

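View pics/scene0c.png

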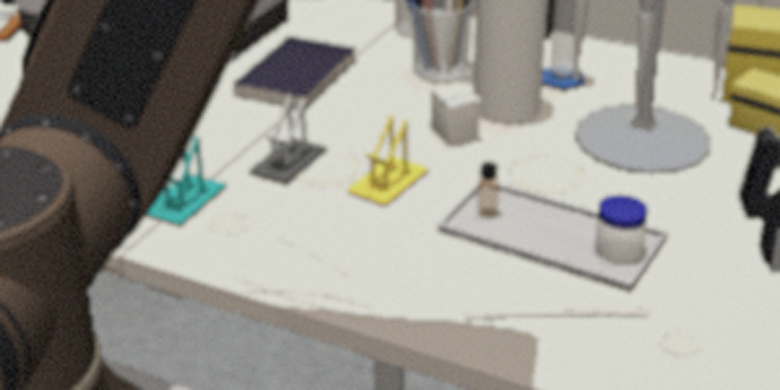

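View pics/scene0.png

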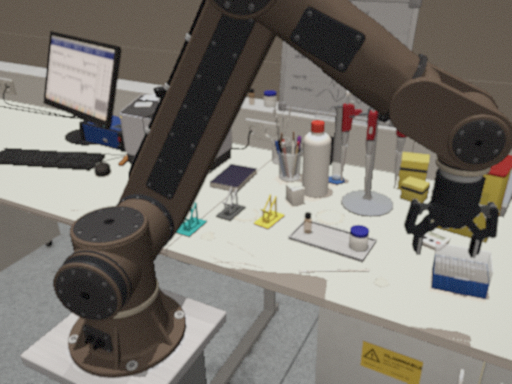

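View pics/top0.png

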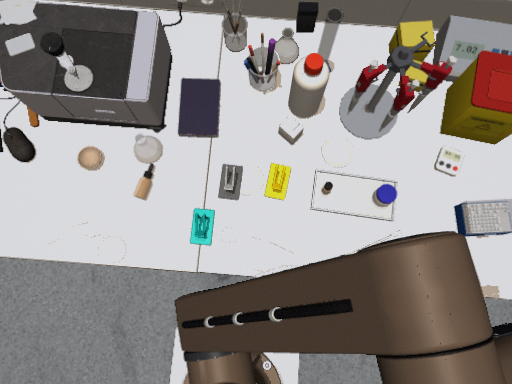

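The top view shows the dropper bottle lying at about (145,182) and the grey rest at about (231,182). The yellow and turquoise rests are decoys. The tray is at (354,194), with the vial at its left and the jar at its right. A glass flask stands just beyond the teat at (148,149).

```bash
cat > m1.py <<'E'
from h import *
m=cams.camera_model("top"); P=np.load("top0p.npy"); p=cv2.imread("pics/top0.png")[...,::-1]
k,d,R,t=K(m); print("cam",-R.T@t)
def reg(x0,x1,y0,y1,z0,z1): return (P[...,0]>x0)&(P[...,0]<x1)&(P[...,1]>y0)&(P[...,1]<y1)&(P[...,2]>z0)&(P[...,2]<z1)
# bench level
for (a,b,c,e) in((400,480,-100,50),(480,560,180,230),(420,460,-350,-200)):
    q=P[reg(a,b,c,e,-20,20)]; print("bench",np.median(q[:,2]),q[:,2].std())
def plate(name,mask):
    v,u=np.nonzero(mask); r=cv2.minAreaRect(np.ascontiguousarray(P[mask][:,:2].astype(np.float32)))
    print(name,mask.sum(),np.round(r[0],1),np.round(r[1],1),round(r[2],1),"zmed",np.median(P[mask][:,2]))
# rest
mask=reg(470,620,10,100,3.5,14); n,l,s,_=cv2.connectedComponentsWithStats(mask.astype(np.uint8)); i=1+np.argmax(s[1:,4]); plate("rest",l==i)
q=P[reg(470,620,10,100,20,140)]; print("rails",len(q))
for z in range(20,130,10):
    a=q[(q[:,2]>=z)&(q[:,2]<z+10)]
    if len(a): print(z,len(a),np.round(a.mean(0),1),np.round(a.min(0)),np.round(a.max(0)))
# dropper
v,u=np.mgrid[0:384,0:512]
mask=reg(430,600,240,330,6,60)&(v>163)&(v<205)
q=P[mask]; print("drop",len(q)); c=q.mean(0)
w,V=np.linalg.eigh(np.cov((q-c)[:,:2].T)); ax=V[:,1]; ax*=np.sign(ax[0]); print("axis",ax,np.degrees(np.arctan2(ax[1],ax[0])))
s=(q[:,:2]-c[:2])@ax; n=(q[:,:2]-c[:2])@np.array([-ax[1],ax[0]])
print("c",c,"s",s.min(),s.max())
for a in np.arange(-60,60,8):
    j=(s>=a)&(s<a+8)
    if j.any(): print(a,j.sum(),"n",np.round([n[j].min(),n[j].max()],1),"z",np.round([q[j,2].min(),q[j,2].max()],1))
for nm,(x0,x1,y0,y1,z0,z1) in dict(jar=(470,580,-390,-300,53,70),vial=(480,570,-230,-170,55,70)).items():
    mk=reg(x0,x1,y0,y1,z0,z1); (cc,r)=cv2.minEnclosingCircle(P[mk][:,:2].astype(np.float32)); print(nm,mk.sum(),cc,r,np.median(P[mk][:,2]),P[mk].mean(0))
E
python3 m1.py
```

```text
cam [ 243.78085051  -35.75932826 1246.89688087]
bench -0.49484433129563826 2.4266877732253715
bench -0.3704167025303469 2.533957743469946
bench -0.31181308214023995 2.510622477887211
rest 534 [536.3  54.8] [ 59.5 100. ] 89.7 zmed 7.606181837504275
rails 146
20 4 [547.   54.3  22.9] [517.  44.  20.] [558.  63.  28.]
30 14 [526.   55.7  37. ] [517.  44.  32.] [558.  67.  40.]
40 45 [518.8  55.9  45.7] [505.  44.  40.] [556.  68.  50.]
50 42 [529.5  56.   54. ] [504.  43.  50.] [560.  68.  60.]
60 22 [547.7  56.9  65.5] [540.  43.  60.] [558.  68.  69.]
70 17 [555.3  54.5  75.2] [548.  44.  71.] [562.  65.  80.]
80 2 [558.2  55.   80.4] [556.  45.  80.] [560.  65.  81.]
drop 359
axis [ 0.97327978 -0.22962246] -13.274845516684437
c [507.37936098 282.4580914   25.69125126] s -38.65695772777564 60.31347886116865
-44 17 n [-11.8  16.7] z [ 9.4 34.1]
-36 41 n [-13.2  34.3] z [ 6.1 36. ]
-28 38 n [-12.5  18.4] z [11.4 38.5]
-20 40 n [-13.4  16.8] z [ 8.6 37.7]
-12 38 n [-14.   15.8] z [12.2 34.8]
-4 38 n [-38.2  17.6] z [ 6.5 36.1]
4 36 n [-14.4  23.8] z [ 8.  35.3]
12 23 n [-11.4  13.7] z [14.4 34.1]
20 26 n [-8.3 12.1] z [15.6 29.5]
28 25 n [-9.1 40.4] z [ 6.4 29.4]
36 11 n [-4.5  5.7] z [12.9 25.6]
44 14 n [-8.7  7.1] z [ 7.4 24.5]
52 11 n [-4.  20.7] z [ 6.4 27.7]
jar 305 (526.619384765625, -352.5887756347656) 26.350814819335938 59.489871446176046 [ 526.88132356 -351.24598274   59.46236403]
vial 54 (534.6527709960938, -202.08738708496094) 10.880087852478027 65.04422924901179 [ 533.89912744 -201.18075828   64.49917738]
```

```bash
cat > m2.py <<'E'
from h import *
A=np.load("top0p.npy"); S=np.load("scene0p.npy")
q=A[(A[...,2]>90)&(A[...,0]<760)&(A[...,0]>300)&(abs(A[...,1])<450)&(A[...,2]<700)]
# tall grid 50mm
g={}
for p in q: g.setdefault((int(p[0]//50*50),int(p[1]//50*50)),[]).append(p[2])
print({k:(len(v),round(np.percentile(v,95))) for k,v in sorted(g.items()) if len(v)>5})
q=A[(A[...,2]>20)&(A[...,0]<680)&(A[...,0]>540)&(A[...,1]>230)&(A[...,1]<340)]
print("flask",np.round(q.min(0)),np.round(q.max(0)),np.round(q.mean(0)))
# tray: rim pts
m=cams.camera_model("top")
r=[x for x in cams.masks_of("top","tray")][0]["mask"]
rr=cv2.minAreaRect(np.ascontiguousarray(A[r][:,:2].astype(np.float32))); print("tray mask",rr)
im=cv2.imread("pics/top0.png"); 
mk=(cv2.inRange(cv2.cvtColor(im,cv2.COLOR_BGR2HSV),(0,0,0),(180,60,150))>0)
for nm,(x0,x1,y0,y1) in dict(rest=(470,610,15,97)).items():
    mm=mk&(A[...,0]>x0)&(A[...,0]<x1)&(A[...,1]>y0)&(A[...,1]<y1)&(A[...,2]<14)
    v,u=np.nonzero(mm); 
    # intersect rays with z=7
    k,d,R,t=K(m); n=cv2.undistortPoints(np.stack([u,v],-1).reshape(-1,1,2).astype(float),k,d).reshape(-1,2)
    ray=np.c_[n,np.ones(len(n))]@R; C=-R.T@t
    for z in (6,8):
        X=C+ray*((z-C[2])/ray[:,2])[:,None]
        print(nm,z,cv2.minAreaRect(X[:,:2].astype(np.float32)),X.mean(0))
for nm,P in(("top",A),("scene",S)):
    q=P[(P[...,0]>480)&(P[...,0]<600)&(P[...,1]>30)&(P[...,1]<80)&(P[...,2]>14)&(P[...,2]<130)]
    print(nm,len(q)); 
    if nm=="scene":
      for z in range(10,120,8):
        a=q[(q[:,2]>=z)&(q[:,2]<z+8)]
        if len(a): print(z,len(a),np.round(a.mean(0),1),np.round(a.min(0)),np.round(a.max(0)))
im2=cv2.imread("pics/scene0.png")
a=cv2.resize(im[155:210,205:260],None,fx=7,fy=7,interpolation=cv2.INTER_CUBIC)
b=cv2.resize(im2[180:235,205:260],None,fx=7,fy=7,interpolation=cv2.INTER_CUBIC)
cv2.imwrite("pics/rest0.png",np.hstack([a,b]))
E
python3 m2.py
```

```text
{(300, -150): (8, 673), (550, 250): (18, 105), (600, 250): (40, 106), (600, 300): (22, 105), (650, -350): (620, 370), (650, 200): (20, 143), (650, 250): (828, 216), (650, 300): (642, 212), (650, 350): (663, 209), (650, 400): (669, 210), (700, -450): (15, 337), (700, -400): (761, 369), (700, -350): (177, 319), (700, -300): (126, 332), (700, -250): (560, 369), (700, -200): (42, 191), (700, -150): (458, 201), (700, -100): (22, 187), (700, 200): (12, 125), (700, 250): (639, 217), (700, 300): (395, 214), (700, 350): (412, 209), (700, 400): (649, 294), (750, -400): (52, 335), (750, -350): (123, 320), (750, -300): (75, 320), (750, -200): (65, 201), (750, -150): (109, 210), (750, -100): (78, 198), (750, 250): (132, 216), (750, 300): (76, 212), (750, 350): (84, 209), (750, 400): (125, 296)}
flask [541. 249.  20.] [680. 340. 221.] [645. 289. 112.]
tray mask ((463.64593505859375, -174.62451171875), (217.5701446533203, 472.39801025390625), 32.99463653564453)
rest 6 ((537.3250732421875, 55.97987365722656), (56.19309997558594, 95.3524398803711), 87.73782348632812) [535.17330991  55.41027414   6.        ]
rest 8 ((536.8518676757812, 55.832000732421875), (56.102516174316406, 95.19869232177734), 87.73782348632812) [534.70366177  55.26333268   8.        ]
top 151
scene 152
10 5 [526.8  50.8  15.5] [518.  40.  14.] [554.  63.  17.]
18 11 [524.4  52.9  22.2] [516.  40.  18.] [553.  67.  25.]
26 15 [535.7  48.3  29.7] [517.  39.  26.] [562.  66.  34.]
34 23 [532.   51.2  38.6] [513.  39.  34.] [561.  66.  42.]
42 29 [532.2  51.6  46. ] [506.  39.  42.] [561.  65.  50.]
50 24 [535.2  52.1  52.7] [502.  40.  50.] [561.  65.  57.]
58 25 [548.   51.1  62.4] [537.  39.  59.] [558.  65.  66.]
66 15 [551.9  50.8  69.5] [540.  39.  66.] [558.  64.  73.]
74 5 [556.6  51.8  74.7] [553.  40.  74.] [559.  61.  76.]
```

View pics/rest0.png

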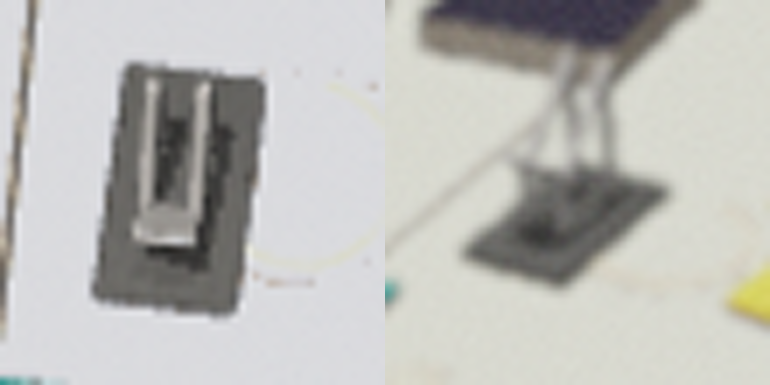

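```bash
cat > m3.py <<'E'
from h import *
import sys
X0,Y0,yaw=545,54.5,np.radians(-2.3)
c,s=np.cos(yaw),np.sin(yaw); Rz=np.array([[c,-s,0],[s,c,0],[0,0,1]])
a=np.array([1,0,1])/2**.5; n=np.array([-1,0,1])/2**.5; y=np.array([0,1,0])
O=np.array([X0,Y0,85.])
out=[]
for cam,(r0,c0) in dict(top=(155,205),scene=(180,205)).items():
    im=cv2.imread(f"pics/{cam}0.png"); m=cams.camera_model(cam); f=7
    b=cv2.resize(im[r0:r0+55,c0:c0+55],None,fx=f,fy=f,interpolation=cv2.INTER_CUBIC)
    def ln(P,Q,col):
        p=proj(m,[O+Rz@P,O+Rz@Q]); p=((p-[c0,r0]+.5)*f).astype(int); cv2.line(b,tuple(map(int,p[0])),tuple(map(int,p[1])),col,1)
    for sg in(-9.5,9.5): ln(-16.45*n-50*a+sg*y,-16.45*n+sg*y,(0,0,255))
    ln(-50*a+12*y+8*n,-50*a-12*y+8*n,(0,255,0))
    B=np.array([537-X0,1.5,-79]); 
    cs=[B+[i*47.5,j*28,0] for i,j in((1,1),(1,-1),(-1,-1),(-1,1))]
    for i in range(4): ln(cs[i],cs[(i+1)%4],(255,0,0))
    out.append(b)
cv2.imwrite("pics/rest1.png",np.hstack(out))
E
python3 m3.py
```

```text
(no output)
```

View pics/rest1.png

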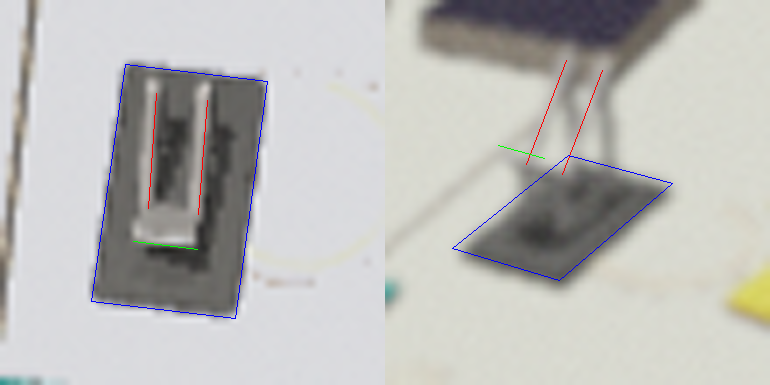

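```bash
cat > m4.py <<'E'
from h import *
from scipy.optimize import least_squares
def ray(m,uv,z):
    k,d,R,t=K(m); n=cv2.undistortPoints(np.array(uv,float).reshape(-1,1,2),k,d).reshape(-1,2)
    r=np.c_[n,np.ones(len(n))]@R; C=-R.T@t
    return C+r*((z-C[2])/r[:,2])[:,None]
if __name__=="__main__":
  for cam in("top","scene"):
    m=cams.camera_model(cam); im=cv2.imread(f"pics/{cam}0.png"); hsv=cv2.cvtColor(im,cv2.COLOR_BGR2HSV)
    P=np.load(cam+"0p.npy")
    box=(P[...,0]>440)&(P[...,0]<620)&(P[...,1]>-420)&(P[...,1]<-150)
    blue=(cv2.inRange(hsv,(110,120,60),(130,255,255))>0)&box
    v,u=np.nonzero(blue&(P[...,2]>40)); 
    X=ray(m,np.c_[u,v],60 if cam=="top" else 55); print(cam,"jar lid",cv2.minEnclosingCircle(X[:,:2].astype(np.float32)),X.mean(0))
    blk=(hsv[...,2]<70)&(P[...,1]>-235)&(P[...,1]<-175)&(P[...,0]>490)&(P[...,0]<570)&(P[...,2]>35)
    v,u=np.nonzero(blk); X=ray(m,np.c_[u,v],66 if cam=="top" else 60); print("vial",len(X),cv2.minEnclosingCircle(X[:,:2].astype(np.float32)),X.mean(0))
    b=cv2.resize(im[165:225,305:405] if cam=="top" else im[205:265,285:385],None,fx=7,fy=7,interpolation=cv2.INTER_CUBIC); cv2.imwrite(f"pics/tray_{cam}.png",b)
    for r in cams.masks_of(cam,"tray")[:1]:
        v,u=np.nonzero(r["mask"]); X=ray(m,np.c_[u,v],8); print("tray",cv2.minAreaRect(X[:,:2].astype(np.float32)))
E
python3 m4.py
```

```text
top jar lid ((527.49853515625, -350.7530822753906), 24.963241577148438) [ 526.94424209 -350.91462312   60.        ]
vial 45 ((533.4310302734375, -199.25747680664062), 9.837324142456055) [ 533.16710347 -199.67015841   66.        ]
tray ((527.917724609375, -276.6649475097656), (222.09481811523438, 114.06673431396484), 85.6834716796875)
scene jar lid ((524.4343872070312, -355.3773498535156), 26.15397834777832) [ 524.11069488 -355.6507477    55.        ]
vial 16 ((530.142333984375, -204.55276489257812), 9.533857345581055) [ 530.11545493 -204.53963596   60.        ]
tray ((522.9817504882812, -280.2433166503906), (226.3171844482422, 125.95262908935547), 86.48065948486328)
```

View pics/tray_top.png

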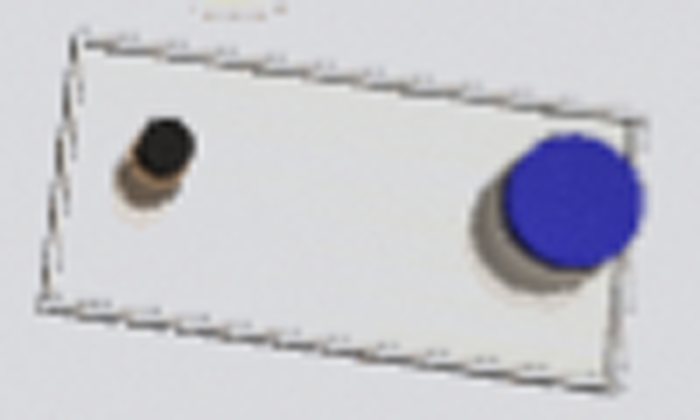

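View pics/tray_scene.png

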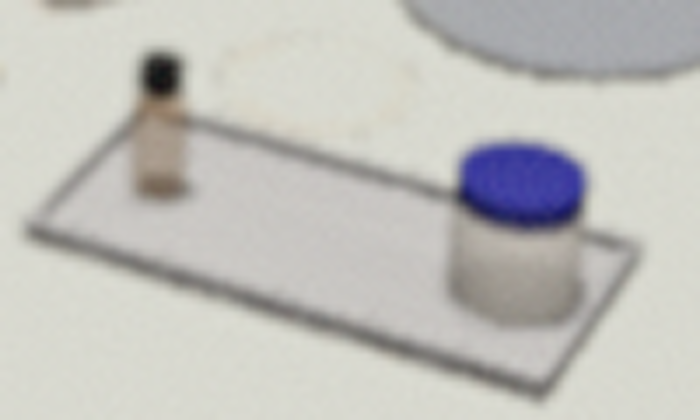

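```bash
python3 - <<'E'
import numpy as np
p=np.array([230,-581.]);az=np.radians(np.linspace(-68.4,29.7,23)); r=np.linspace(625,573,6).tolist()+[573]*17
w=np.c_[r*np.cos(az),r*np.sin(az)]
print((np.diff(w,axis=0)/1000).round(3).tolist(), w[-1]); print(np.linalg.norm(np.diff(w,axis=0),axis=1).max())
E
```

```text
[[0.04, 0.029], [0.037, 0.032], [0.034, 0.034], [0.03, 0.036], [0.027, 0.038], [0.031, 0.032], [0.028, 0.034], [0.026, 0.037], [0.023, 0.038], [0.02, 0.04], [0.016, 0.041], [0.013, 0.043], [0.01, 0.043], [0.006, 0.044], [0.003, 0.044], [-0.001, 0.045], [-0.004, 0.044], [-0.007, 0.044], [-0.011, 0.043], [-0.014, 0.042], [-0.017, 0.041], [-0.021, 0.04]] [497.72585777 283.89781701]
49.331293086785244
```

apply_moves(deltas=[[0,0,0.115,0.04,0.029,0,1],[0,0,0.115,0.037,0.032,0,1],[0,0,0.115,0.034,0.034,0,1],[0,0,0.115,0.03,0.036,0,1],[0,0,0.115,0.027,0.038,0,1],[0,0,0.115,0.031,0.032,0,1],[0,0,0.115,0.028,0.034,0,1],[0,0,0.115,0.026,0.037,0,1],[0,0,0.115,0.023,0.038,0,1],[0,0,0.115,0.02,0.04,0,1],[0,0,0.115,0.016,0.041,0,1],[0,0,0.115,0.013,0.043,0,1]])

```text
t: 1.95
tool_pos: [555.7, -145.5, 231.4]
orientation: [2.0, 2.423, 0.0]
force: [0.2, 0.9, -0.1]
width: 85.5
```

apply_moves(deltas=[[0,0,0.115,0.01,0.043,0,1],[0,0,0.115,0.006,0.044,0,1],[0,0,0.115,0.003,0.044,0,1],[0,0,0.115,-0.001,0.045,0,1],[0,0,0.115,-0.004,0.044,0,1],[0,0,0.115,-0.007,0.044,0,1],[0,0,0.115,-0.011,0.043,0,1],[0,0,0.115,-0.014,0.042,0,1],[0,0,0.115,-0.017,0.041,0,1],[0,0,0.117,-0.021,0.04,0,1]])

```text
t: 2.95
tool_pos: [498.4, 284.5, 231.3]
orientation: [0.358, 3.121, 0.0]
force: [1.3, -0.1, 0.4]
width: 85.6
```

```bash
python3 - <<'E'
from h import *
s=sensors.sense(); print(s["t"],s["joints"].round(3),s["tool_pos"].round(1),cv2.Rodrigues(s["orientation"])[0].round(3).tolist(),s["width"])
for c in("scene","top"):
    p,d=cams.read_camera(c); save(c+"1",p); np.save(c+"1p.npy",cloud(cams.camera_model(c),d))
    for r in cams.masks_of(c,"dropper_center")[:2]: print(c,r["conf"],np.round(r["box"]),r["mask"].sum())
a=cv2.imread("pics/scene1.png");b=cv2.imread("pics/top1.png")
cv2.imwrite("pics/s1.png",np.vstack([cv2.resize(a[120:250,60:320],None,fx=2.3,fy=2.3),cv2.resize(b[130:260,80:340],None,fx=2.3,fy=2.3)]))
E
```

```text
2.95 [ 0.404  0.418  1.687  0.     1.036 -0.939] [498.4 284.5 231.3] [[-0.974, 0.226, 0.0], [0.226, 0.974, 0.0], [-0.0, 0.0, -1.0]] 85.61739065821945
scene 0.8 [166. 198.  26.  15.] 198
top 0.68 [143. 182.  15.  34.] 294
```

View pics/s1.png

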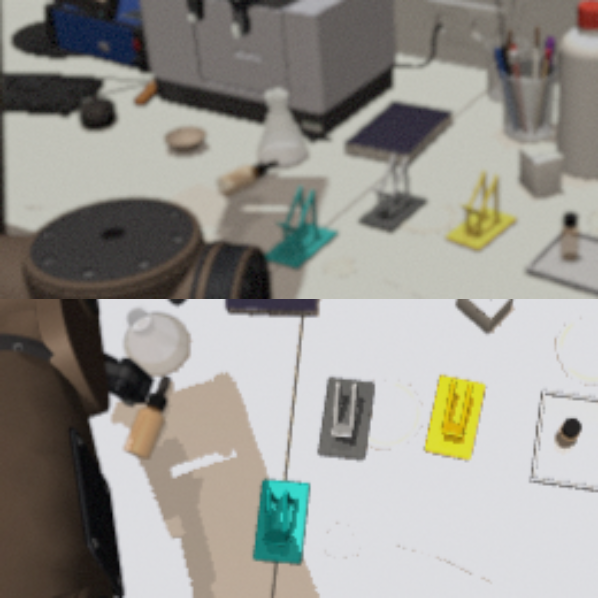

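```bash
python3 - <<'E'
from h import *
from m4 import ray
for c in("scene","top"):
    P=np.load(c+"1p.npy"); m=cams.camera_model(c)
    mk=cams.masks_of(c,"dropper_center")[0]["mask"]
    q=P[mk&(P[...,2]>5)&(P[...,2]<45)]; q=q[np.linalg.norm(q[:,:2]-np.median(q[:,:2],axis=0),axis=1)<75]
    v,u=np.nonzero(mk); X=ray(m,np.c_[u,v],16)[:,:2]
    print(c,"rect z16",cv2.minAreaRect(X.astype(np.float32)))
    w,V=np.linalg.eigh(np.cov(q[:,:2].T)); ax=V[:,1]*np.sign(V[0,1]); cc=q.mean(0); s=(q[:,:2]-cc[:2])@ax
    lo,hi=np.percentile(s,[1,99]); print(np.degrees(np.arctan2(ax[1],ax[0])),lo,hi,"base",cc[:2]+ax*lo,"tip",cc[:2]+ax*hi,"ztop",np.percentile(q[:,2],90))
E
```

```text
scene rect z16 ((507.9181213378906, 281.37542724609375), (51.91222381591797, 109.86188507080078), 77.63436889648438)
-13.328531261576977 -32.710294268764585 59.44904994445729 base [465.69088907 284.21060709] tip [555.36784721 262.96471561] ztop 29.462974287113074
top rect z16 ((517.1566162109375, 280.18621826171875), (31.669811248779297, 94.03673553466797), 73.53097534179688)
-11.706659377650498 -36.792227516597734 54.271224123747345 base [470.2591408  288.23816814] tip [559.42840293 269.76129298] ztop 33.201518807249144
```

apply_moves(deltas=[[0,0,0,0,-0.001,-0.045,1],[0,0,0,-0.001,0,-0.045,1],[0,0,0,0,0,-0.045,1],[0,0,0,0,0,-0.045,1],[0,0,0,0,0,-0.03,1],[0,0,0,0,0,-0.015,1],[0,0,0,0,0,0,1]])

```text
t: 3.95
tool_pos: [497.9, 280.7, 4.9]
orientation: [-0.367, -3.118, 0.002]
force: [0.3, -0.7, 0.3]
width: 85.5
```

```bash
python3 - <<'E'
from h import *
s=sensors.sense(); print(s["t"],s["joints"].round(3),s["tool_pos"].round(1),s["force"])
p,d=cams.read_camera("top"); q,_=cams.read_camera("scene"); 
cv2.imwrite("pics/s2.png",np.hstack([cv2.resize(p[140:230,90:190],None,fx=4,fy=4),cv2.resize(q[150:240,120:220],None,fx=4,fy=4)])[...,::-1])
E
```

```text
3.95 [ 0.398  0.731  1.864  0.     0.549 -0.938] [497.9 280.7   4.9] [ 0.30677742 -0.74305352  0.33307567]
```

View pics/s2.png

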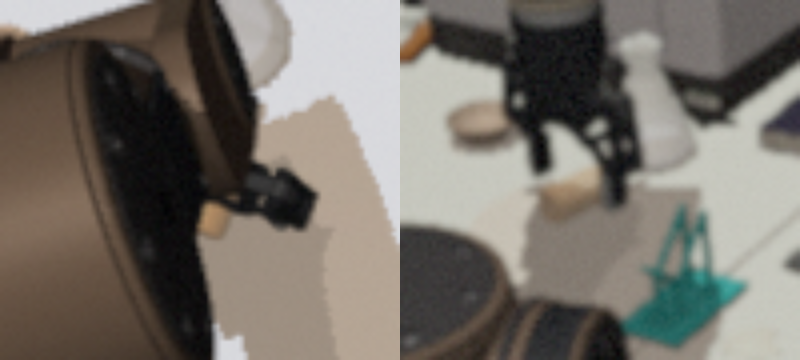

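The scene picture shows the open fingers straddling the bottle's body, around (575,185) in the crop, clear of the flask. Next I close the gripper and lift.

apply_moves(deltas=[[0,0,0,0,0.002,-0.001,0.6],[0,0,0,0,0,0,0.3],[0,0,0,0,0,0,0.1],[0,0,0,0,0,0,0],[0,0,0,0,0,0,0],[0,0,0,0,0,0,0],[0,0,0,0,0,0,0]])

```text
t: 4.75
tool_pos: [498.2, 284.0, 6.2]
orientation: [0.365, 3.119, 0.001]
force: [-1.6, 0.3, 7.9]
width: 30.2
```

apply_moves(deltas=[[0,0,0,0,0,0.015,0],[0,0,0,0,0,0.035,0],[0,0,0,0,0,0.045,0],[0,0,0,0,-0.01,0.045,0],[0,0,0,0,-0.03,0.035,0],[0,0,0,0,-0.04,0.02,0],[0,0,0,0.003,-0.045,0,0],[0,0,0,0.005,-0.045,0,0],[0,0,0,0,0,0,0]])

```text
t: 5.65
tool_pos: [506.2, 109.9, 201.6]
orientation: [0.371, 3.118, -0.0]
force: [-0.2, 1.2, -0.5]
width: 29.9
```

```bash
cat > look.py <<'E'
from h import *
import sys
n,r0t,c0t,r0s,c0s,w=sys.argv[1],*map(int,sys.argv[2:7])
s=sensors.sense(); print(s["t"],s["joints"].round(3),s["tool_pos"].round(1),s["orientation"].round(3),s["force"].round(1),s["width"])
p,d=cams.read_camera("top"); q,e=cams.read_camera("scene"); save(n+"t",p); save(n+"s",q)
np.save(n+"t.npy",cloud(cams.camera_model("top"),d)); np.save(n+"s.npy",cloud(cams.camera_model("scene"),e))
f=400/w
cv2.imwrite(f"pics/{n}.png",np.hstack([cv2.resize(p[r0t:r0t+w,c0t:c0t+w],(400,400),interpolation=2),cv2.resize(q[r0s:r0s+w,c0s:c0s+w],(400,400),interpolation=2)])[...,::-1])
E
python3 look.py L3 90 120 100 110 140
```

```text
5.65 [ 8.600e-02  3.750e-01  1.855e+00 -1.000e-03  9.100e-01 -1.247e+00] [506.2 109.9 201.6] [ 0.371  3.118 -0.   ] [-0.2  1.2 -0.5] 29.939600065179157
```

View pics/L3.png

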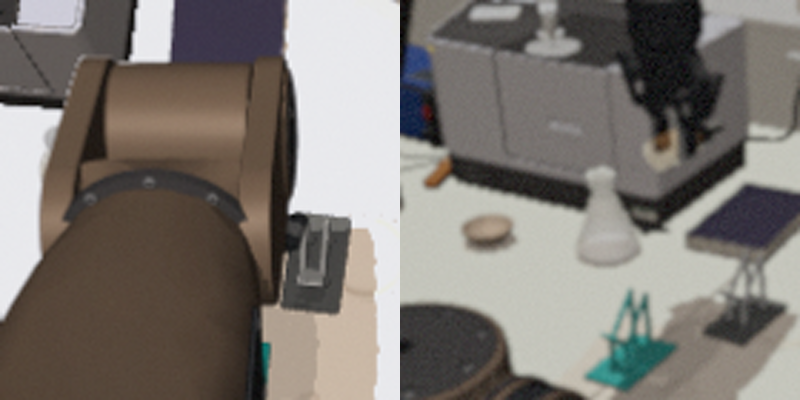

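apply_moves(deltas=[[0,0,0.095,-0.001,-0.013,0,0],[0,0,0.095,-0.001,-0.013,0,0],[-0.005,-0.13,0,-0.001,-0.013,-0.006,0],[-0.005,-0.131,0,-0.001,-0.014,-0.006,0],[-0.005,-0.131,0,-0.001,0,-0.008,0],[-0.005,-0.131,0,-0.001,0,-0.01,0],[-0.005,-0.131,0,0,0,-0.01,0],[-0.006,-0.131,0,0,0,-0.01,0],[0,0,0,0,0,0,0],[0,0,0,0,0,0,0]])

```text
t: 6.75
tool_pos: [504.4, 61.4, 183.4]
orientation: [0.062, 2.582, -0.038]
force: [0.0, -0.5, 0.2]
width: 29.9
```

```bash
python3 look.py L4 110 150 100 150 140; python3 -c "
from h import *
print(cv2.Rodrigues(sensors.sense()['orientation'])[0].round(3))"
```

```text
6.75 [ 0.016  0.288  2.234 -0.662  0.079 -0.861] [504.4  61.4 183.4] [ 0.062  2.582 -0.038] [ 0.  -0.5  0.2] 29.90133271874947
[[-0.847  0.053  0.529]
 [ 0.037  0.998 -0.04 ]
 [-0.53  -0.015 -0.848]]
```

View pics/L4.png

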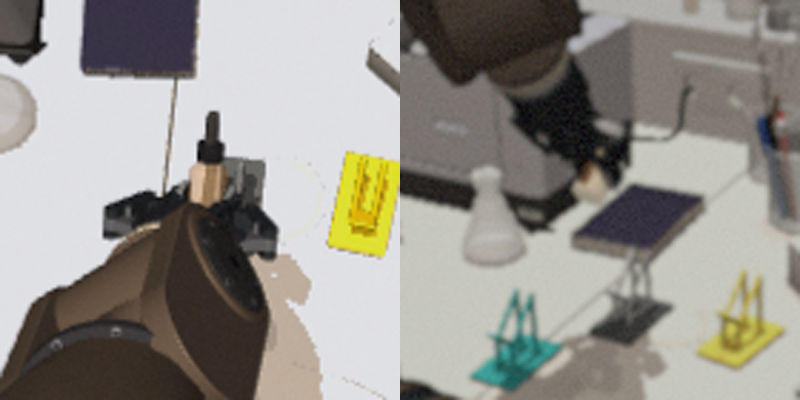

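```bash
cat > kin.py <<'E'
import numpy as np
from scipy.optimize import least_squares
D=np.array([[.491,1.559,625,231.3],[.418,1.687,573.9,231.3],[.731,1.864,571.6,4.9],[.375,1.855,518.1,201.6]])
def f(p,q2,q3): r0,hz,L1,L2,off=p; return r0+L1*np.sin(q2)+L2*np.sin(q2+q3)+off*np.cos(q2+q3), hz+L1*np.cos(q2)+L2*np.cos(q2+q3)-off*np.sin(q2+q3)
s=least_squares(lambda p: np.r_[f(p,D[:,0],D[:,1])[0]-D[:,2],f(p,D[:,0],D[:,1])[1]-D[:,3],(p[0])*.01,p[4]*.01],[0,50,600,550,0])
print(s.x,s.fun)
p=s.x
# L3 from the tilted pose: joints .288,2.234, j4 -.662, j5 .079 ; tool z(.529,-.04,-.848), pos 504.4,61.4,183.4
r,z=f(p,.288,2.234); print("wrist r, z-L3:",r,z, "L3 from r:",(np.hypot(504.4,61.4)-r)/.53,"from z", (z-183.4)/(1-.848)*-1)
E
python3 kin.py
```

```text
[  5.23144376 -54.61798639 580.20440635 411.20425938  40.57089813] [-0.01649297  0.11187878  0.06004826 -0.15595718  0.14596806  0.04697441
  0.06840994 -0.26135241  0.05231444  0.40570898]
wrist r, z-L3: 375.78830571926113 143.36279086020647 L3 from r: 249.68872786097035 from z 263.4026917091679
```

```bash
cat >> kin.py <<'E'
def ik(r,z,phi,L3=255):
    rw=r-L3*np.sin(phi); zw=z+L3*np.cos(phi)-L3   # z in 'tool-down TCP' convention
    g=least_squares(lambda q: np.array(f(p,*q))-[rw,zw],[.4,1.9]).x
    return g, np.pi-phi-g.sum()
for nm,r,z in(("rest",541,64),("tray",595,30),("tray hi",595,80),("bench",580,10)):
    for d in(-45,-30,-20,0,10,15,20,25,30,35,45):
        g,q5=ik(r,z,np.radians(d)); print(nm,d,g.round(2),round(q5,2))
E
python3 kin.py
```

```text
[  5.23144376 -54.61798639 580.20440635 411.20425938  40.57089813] [-0.01649297  0.11187878  0.06004826 -0.15595718  0.14596806  0.04697441
  0.06840994 -0.26135241  0.05231444  0.40570898]
wrist r, z-L3: 375.78830571926113 143.36279086020647 L3 from r: 249.68872786097035 from z 263.4026917091679
rest -45 [0.9  1.46] 1.57
rest -30 [0.78 1.6 ] 1.28
rest -20 [0.72 1.7 ] 1.07
rest 0 [0.61 1.92] 0.62
rest 10 [0.57 2.03] 0.37
rest 15 [0.56 2.08] 0.23
rest 20 [0.56 2.14] 0.1
rest 25 [0.56 2.19] -0.05
rest 30 [0.57 2.24] -0.2
rest 35 [0.59 2.29] -0.36
rest 45 [0.66 2.38] -0.69
tray -45 [1.   1.29] 1.63
tray -30 [0.89 1.45] 1.32
tray -20 [0.82 1.56] 1.11
tray 0 [0.71 1.8 ] 0.64
tray 10 [0.68 1.91] 0.38
tray 15 [0.67 1.97] 0.24
tray 20 [0.67 2.02] 0.11
tray 25 [0.67 2.07] -0.04
tray 30 [0.68 2.12] -0.19
tray 35 [0.7  2.17] -0.34
tray 45 [0.75 2.26] -0.66
tray hi -45 [0.94 1.29] 1.7
tray hi -30 [0.82 1.44] 1.4
tray hi -20 [0.75 1.55] 1.19
tray hi 0 [0.64 1.77] 0.73
tray hi 10 [0.6  1.89] 0.49
tray hi 15 [0.58 1.94] 0.36
tray hi 20 [0.57 2.  ] 0.22
tray hi 25 [0.57 2.05] 0.08
tray hi 30 [0.58 2.11] -0.06
tray hi 35 [0.59 2.16] -0.21
tray hi 45 [0.63 2.25] -0.53
bench -45 [1.01 1.34] 1.58
bench -30 [0.9 1.5] 1.27
bench -20 [0.83 1.61] 1.05
bench 0 [0.73 1.84] 0.57
bench 10 [0.7  1.95] 0.31
bench 15 [0.69 2.01] 0.18
bench 20 [0.69 2.06] 0.03
bench 25 [0.7  2.12] -0.11
bench 30 [0.71 2.17] -0.26
bench 35 [0.74 2.21] -0.42
bench 45 [0.8 2.3] -0.74
```

The arm runs into a wrist singularity at about 32° of tilt. I'll lay the bottle back on free bench and regrasp it with the tool tilted back, so that the rest needs only about 15° of forward tilt.

apply_moves(deltas=[[0.004,0.11,0,0,0.02,0,0],[0.004,0.111,0,0,0.02,0,0],[0.004,0.111,0,0,0.02,0,0],[0.004,0.111,0,0,0.019,-0.02,0],[0.004,0.111,0,0,0,-0.04,0],[0,0,0,0,0,-0.045,0],[0,0,0,0,0,-0.035,0],[0,0,0,0,0,0,0]])

```text
t: 7.65
tool_pos: [503.9, 126.1, 39.6]
orientation: [0.07, 3.087, -0.059]
force: [0.1, 0.4, -0.7]
width: 29.7
```

```bash
python3 look.py L5 110 120 120 130 140; python3 -c "
from h import *
print(cv2.Rodrigues(sensors.sense()['orientation'])[0].round(3))"
```

```text
7.65 [ 0.141  0.621  2.01  -0.102  0.467 -1.294] [503.9 126.1  39.6] [ 0.07   3.087 -0.059] [ 0.1  0.4 -0.7] 29.749254137419
[[-0.997  0.046  0.059]
 [ 0.044  0.998 -0.039]
 [-0.06  -0.036 -0.998]]
```

View pics/L5.png

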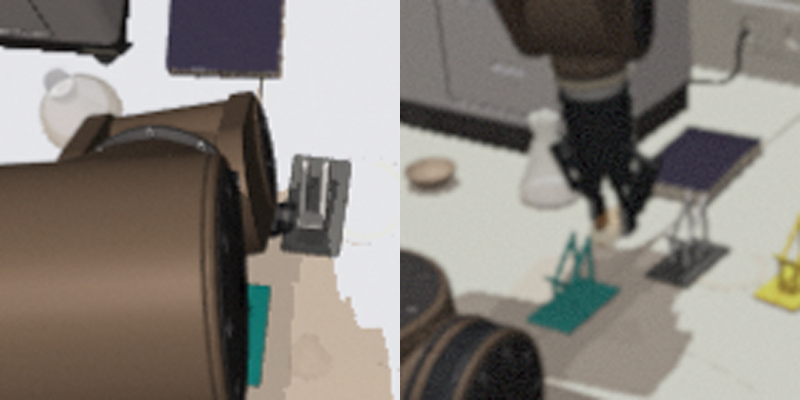

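apply_moves(deltas=[[0.039,0.059,0,-0.002,0.014,0,0],[0,0,0,0,0,-0.015,0],[0,0,0,0,0,-0.01,0],[0,0,0,0,0,-0.004,0],[0,0,0,0,0,0,0]])

```text
t: 8.25
tool_pos: [504.0, 140.0, 14.9]
orientation: [0.071, 3.139, -0.001]
force: [0.4, 0.1, 0.5]
width: 29.6
```

apply_moves(deltas=[[0,0,0,0,0,-0.004,0],[0,0,0,0,0,0,0]])

```text
t: 8.45
tool_pos: [504.0, 140.0, 10.5]
orientation: [0.072, 3.14, -0.001]
force: [-0.2, -0.3, -0.0]
width: 29.4
```

apply_moves(deltas=[[0,0,0,0,0,-0.002,0],[0,0,0,0,0,-0.002,0],[0,0,0,0,0,0,0]])

```text
t: 8.75
tool_pos: [504.0, 140.0, 6.4]
orientation: [0.072, 3.14, -0.001]
force: [-0.6, 0.2, -0.0]
width: 30.0
```

apply_moves(deltas=[[0,0,0,0,0,-0.002,0],[0,0,0,0,0,0,0]])

```text
t: 8.95
tool_pos: [504.1, 140.0, 6.0]
orientation: [0.071, 3.139, -0.001]
force: [-5.6, -1.7, 25.1]
width: 29.8
```

apply_moves(deltas=[[0,0,0,0,0,0.001,0],[0,0,0,0,0,0,0.45],[0,0,0,0,0,0,0.6],[0,0,0,0,0,0,0.8],[0,0,0,0,0,0,0.8],[0,0,0,0,0,0.03,0.8],[0,0,0,0,0,0.04,0.8],[0,0,0,0.0,0,0.03,0.8],[0,0,0,0.0,0,0,0.8]])

```text
t: 9.85
tool_pos: [505.4, 140.2, 108.8]
orientation: [0.071, 3.134, 0.0]
force: [0.5, 0.6, -0.8]
width: 68.3
```

```bash
python3 look.py L6 130 140 150 130 100; python3 -c "
from h import *
for c in ('top','scene'):
  P=np.load('L6'+c[0]+'.npy')
  q=P[(P[...,0]>440)&(P[...,0]<590)&(P[...,1]>95)&(P[...,1]<185)&(P[...,2]>6)&(P[...,2]<45)]
  print(c,len(q))
  if len(q)>20:
    w,V=np.linalg.eigh(np.cov(q[:,:2].T)); ax=V[:,1]*np.sign(V[0,1]); cc=q.mean(0); s=(q[:,:2]-cc[:2])@ax
    lo,hi=np.percentile(s,[1,99]); print(np.degrees(np.arctan2(ax[1],ax[0])),cc,lo,hi,cc[:2]+ax*lo,cc[:2]+ax*hi)
"
```

```text
9.85 [ 1.450e-01  5.150e-01  1.933e+00 -1.000e-03  6.870e-01 -1.379e+00] [505.4 140.2 108.8] [0.071 3.134 0.   ] [ 0.5  0.6 -0.8] 68.26146135124105
top 63
10.204050154830014 [455.76339677 112.29454197  10.2331113 ] -16.533152864138973 70.8605309697127 [439.49174733 109.36562266] [525.50313293 124.84779053]
scene 186
3.7858546012299628 [502.86331838 129.54834896  20.22462331] -62.275393588187725 66.45855118486267 [440.72382217 125.43645684] [569.17684371 133.93644477]
```

View pics/L6.png

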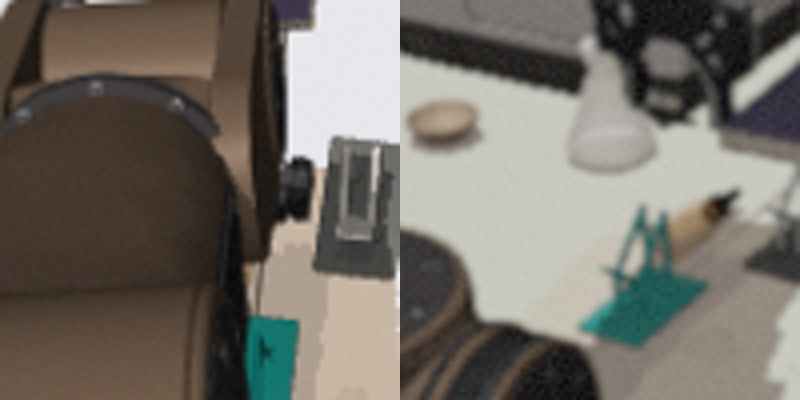

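```bash
python3 - <<'E'
from h import *
from m4 import ray
m=cams.camera_model("scene")
for u,v in((214,199),(209,202),(204,203),(202,207),(195,213)): print((u,v),ray(m,[[u,v]],16).round(1))
a=cv2.imread("pics/L6s.png")[180:240,170:230]
cv2.imwrite("pics/L6z.png",cv2.resize(a,(600,600),interpolation=cv2.INTER_CUBIC))
E
```

```text
(214, 199) [[562.2 130.6  16. ]]
(209, 202) [[538.3 134.5  16. ]]
(204, 203) [[525.9 145.4  16. ]]
(202, 207) [[501.6 137.1  16. ]]
(195, 213) [[461.2 136.1  16. ]]
```

View pics/L6z.png

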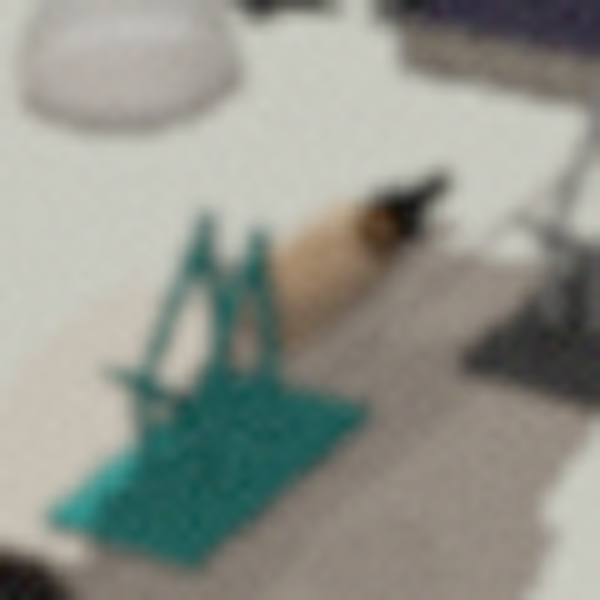

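apply_moves(deltas=[[0.006,0.131,0,0,0,0,0.8],[0.006,0.131,0,0,0,0,0.8],[0.006,0.131,0,-0.003,0,-0.01,0.8],[0.006,0.131,0,-0.003,0,-0.01,0.8],[0,0,0,-0.004,0,-0.03,0.8],[0,0,0,-0.001,0,-0.03,0.8],[0,0,0,0,0,-0.01,0.8],[0,0,0,0,0,0,0.8]])

```text
t: 10.75
tool_pos: [491.9, 139.8, 13.7]
orientation: [-0.06, -2.614, -0.014]
force: [0.6, -0.3, 0.7]
width: 68.5
```

apply_moves(deltas=[[0,0,0,0.002,0,-0.002,0.8],[0,0,0,0,0,0,0.6],[0,0,0,0,0,0,0.4],[0,0,0,0,0,0,0.2],[0,0,0,0,0,0,0],[0,0,0,0,0,0,0],[0,0,0,0,0,0,0]])

```text
t: 11.45
tool_pos: [495.5, 140.1, 14.5]
orientation: [-0.059, -2.619, -0.016]
force: [0.7, -0.8, 6.4]
width: 29.7
```

apply_moves(deltas=[[0,0,0,0,0,0.015,0],[0,0,0,0,0,0.035,0],[0,0,0,0,0,0.045,0],[-0.006,-0.13,0,0,-0.01,0.045,0],[-0.006,-0.131,0,0.002,-0.02,0,0],[-0.006,-0.131,0,0.002,-0.02,0,0],[-0.006,-0.131,0,0.002,-0.02,0,0],[-0.006,-0.131,0,0.002,-0.014,0,0],[-0.005,-0.131,0,0.002,0,0,0],[0,0,0,0,0,0,0],[0,0,0,0,0,0,0]])

```text
t: 12.55
tool_pos: [504.9, 56.0, 154.4]
orientation: [0.066, 2.881, -0.008]
force: [1.9, 0.3, -0.1]
width: 29.2
```

```bash
python3 look.py L7 110 150 100 150 140; python3 -c "
from h import *
print(cv2.Rodrigues(sensors.sense()['orientation'])[0].round(3))"
```

```text
12.55 [-0.016  0.365  2.085 -0.018  0.432 -1.526] [504.9  56.  154.4] [ 0.066  2.881 -0.008] [ 1.9  0.3 -0.1] 29.213858224025156
[[-0.965  0.046  0.258]
 [ 0.044  0.999 -0.012]
 [-0.258  0.    -0.966]]
```

View pics/L7.png

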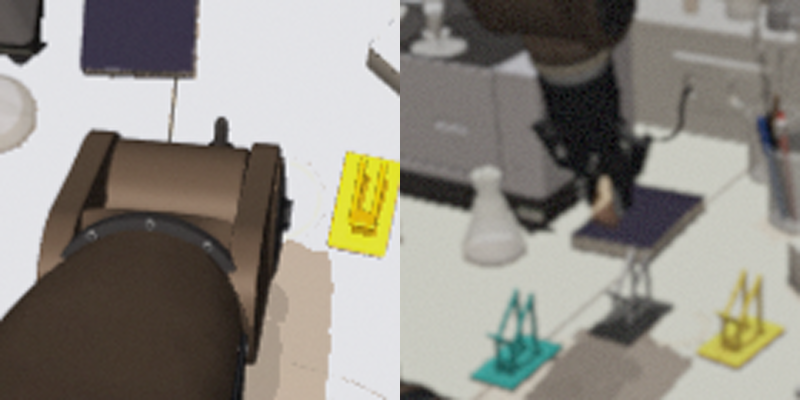

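```bash
python3 - <<'E'
from h import *
a=np.array([.7065,-.028,.707]); zt=np.array([.258,-.012,-.966]); G=np.array([504.9,56,154.4])-1.7*zt
out=[]
for c,k in(("top","t"),("scene","s")):
    m=cams.camera_model(c); pts=proj(m,[G-29*a,G+21*a,G+29*a,G+45*a,G+71*a]); print(c,pts.round(1).tolist())
    im=cv2.imread(f"pics/L7{k}.png"); u,v=(210,140) if c=="top" else (200,150)
    b=cv2.resize(im[v:v+40,u:u+40],(400,400),interpolation=cv2.INTER_CUBIC)
    for q in pts: cv2.circle(b,tuple(int(x) for x in (q-[u,v]+.5)*10),3,(0,0,255),-1)
    out.append(b)
cv2.imwrite("pics/L7z.png",np.hstack(out))
E
```

```text
top [[225.2, 190.4], [226.3, 172.7], [226.5, 169.7], [226.8, 163.8], [227.4, 154.0]]
scene [[218.9, 180.3], [224.9, 164.8], [225.9, 162.3], [227.8, 157.4], [230.9, 149.4]]
```

View pics/L7z.png

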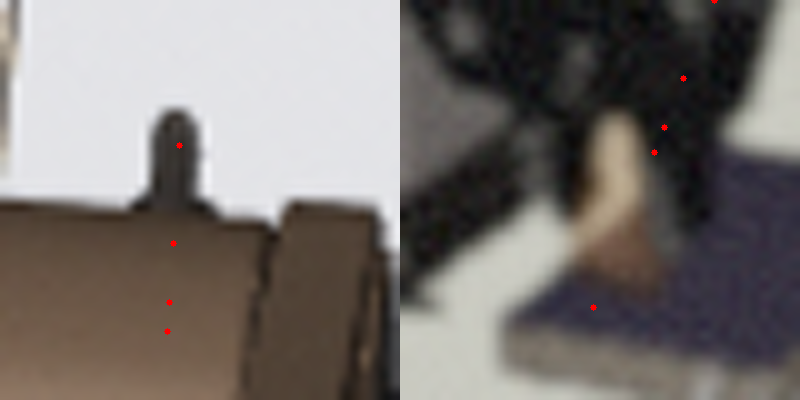

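apply_moves(deltas=[[0,0,0,0.003,0,-0.02,0],[0,0,0,0.003,0,-0.02,0],[0,0,0,0.003,0,-0.015,0],[0,0,0,0.002,0,-0.011,0],[0,0,0,0,0,0,0]])

```text
t: 13.15
tool_pos: [516.1, 56.0, 86.1]
orientation: [0.066, 2.882, -0.008]
force: [-0.1, -0.7, 0.3]
width: 29.8
```

```bash
python3 look.py L8 140 190 140 190 70
```

```text
13.15 [-0.015  0.503  2.118 -0.03   0.261 -1.513] [516.1  56.   86.1] [ 0.066  2.882 -0.008] [-0.1 -0.7  0.3] 29.83053008956034
```

View pics/L8.png

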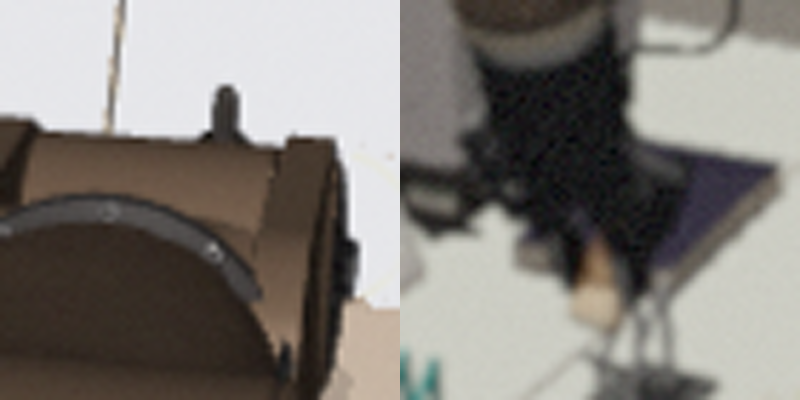

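apply_moves(deltas=[[0,0,0,0.004,0,-0.004,0],[0,0,0,0.004,0,-0.004,0],[0,0,0,0.002,0,-0.002,0],[0,0,0,0,0,0,0]])

```text
t: 13.65
tool_pos: [526.2, 55.9, 77.3]
orientation: [0.066, 2.879, -0.008]
force: [0.2, -0.0, -0.7]
width: 29.4
```

apply_moves(deltas=[[0,0,0,0.002,0,-0.002,0],[0,0,0,0,0,0,0]])

```text
t: 13.85
tool_pos: [528.1, 56.0, 75.3]
orientation: [0.066, 2.879, -0.008]
force: [0.3, 0.5, -0.6]
width: 29.5
```

apply_moves(deltas=[[0,0,0,0.002,0,-0.002,0],[0,0,0,0,0,0,0]])

```text
t: 14.05
tool_pos: [530.1, 56.0, 73.3]
orientation: [0.066, 2.879, -0.008]
force: [-0.1, -0.2, -0.7]
width: 29.5
```

apply_moves(deltas=[[0,0,0,0.0015,0,-0.0015,0],[0,0,0,0,0,0,0]])

```text
t: 14.25
tool_pos: [531.6, 55.9, 71.8]
orientation: [0.066, 2.879, -0.008]
force: [-0.1, -0.6, -0.5]
width: 29.4
```

apply_moves(deltas=[[0,0,0,0.001,0,-0.001,0],[0,0,0,0,0,0,0]])

```text
t: 14.45
tool_pos: [532.5, 55.9, 70.9]
orientation: [0.066, 2.879, -0.008]
force: [0.4, -0.5, -0.5]
width: 29.0
```

apply_moves(deltas=[[0,0,0,0.001,0,-0.001,0],[0,0,0,0,0,0,0]])

```text
t: 14.65
tool_pos: [533.3, 56.0, 70.0]
orientation: [0.066, 2.879, -0.008]
force: [-1.5, 1.7, 3.1]
width: 29.4
```

apply_moves(deltas=[[0,0,0,-0.002,0,-0.002,0],[0,0,0,-0.002,0,-0.002,0],[0,0,0,0,0,0,0]])

```text
t: 14.95
tool_pos: [529.6, 56.2, 66.2]
orientation: [0.065, 2.878, -0.008]
force: [-0.6, 3.2, 3.6]
width: 29.3
```

apply_moves(deltas=[[0,0,0,-0.0015,0,-0.0015,0],[0,0,0,0,0,0,0]])

```text
t: 15.15
tool_pos: [528.3, 56.2, 64.9]
orientation: [0.065, 2.877, -0.008]
force: [-1.0, 5.3, 5.8]
width: 29.6
```

apply_moves(deltas=[[0,0,0,-0.001,0.0015,-0.001,0],[0,0,0,0,0,0,0]])

```text
t: 15.35
tool_pos: [527.0, 57.4, 63.5]
orientation: [0.066, 2.878, -0.008]
force: [-0.9, -0.6, 4.5]
width: 29.2
```

apply_moves(deltas=[[0,0,0,-0.0015,0.0005,-0.0015,0],[0,0,0,0,0,0,0]])

```text
t: 15.55
tool_pos: [526.1, 57.6, 62.5]
orientation: [0.067, 2.876, -0.008]
force: [-0.1, -4.1, 8.3]
width: 29.5
```

apply_moves(deltas=[[0,0,0,-0.001,-0.001,-0.001,0],[0,0,0,0,0,0,0]])

```text
t: 15.75
tool_pos: [526.2, 57.1, 62.3]
orientation: [0.066, 2.873, -0.008]
force: [2.2, 3.9, 15.4]
width: 29.1
```

apply_moves(deltas=[[0,0,0,-0.001,0,-0.001,0],[0,0,0,0,0,0,0]])

```text
t: 15.95
tool_pos: [526.3, 57.1, 62.2]
orientation: [0.066, 2.87, -0.008]
force: [-0.0, 2.3, 24.1]
width: 29.5
```

apply_moves(deltas=[[0,0,0,0.001,0,0.0015,0],[0,0,0,0,0,0,0]])

```text
t: 16.15
tool_pos: [526.2, 57.0, 62.4]
orientation: [0.066, 2.874, -0.008]
force: [3.7, 1.3, 10.1]
width: 29.4
```

```bash
python3 look.py L9 140 190 150 190 70
```

```text
16.15 [-0.013  0.558  2.114 -0.04   0.203 -1.5  ] [526.2  57.   62.4] [ 0.066  2.874 -0.008] [ 3.7  1.3 10.1] 29.440577786285626
```

View pics/L9.png

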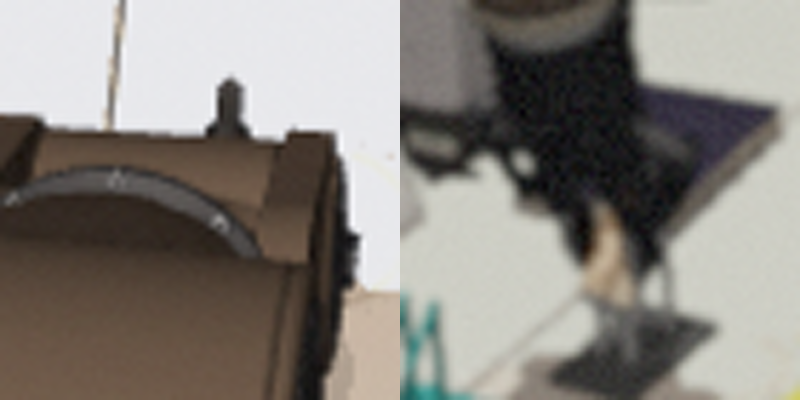

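The scene view shows the bottle's base on the stop at about (610,300) in the crop, lying along the rails. I'll release it and back off.

apply_moves(deltas=[[0,0,0,0,0,0.0005,0.2],[0,0,0,0,0,0,0.45],[0,0,0,0,0,0,0.6],[0,0,0,0,0,0,0.75],[0,0,0,0,0,0,0.75],[0,0,0,-0.005,0,0.02,0.75],[0,0,0,-0.01,0,0.037,0.75],[0,0,0,-0.012,0,0.043,0.75],[0,0,0,-0.012,0.03,0.035,0.75],[0,0.05,0,0,0.05,0,0.75],[0,0.05,0,0,0.05,0,0.75]])

```text
t: 17.35
tool_pos: [485.1, 188.0, 198.7]
orientation: [0.07, 2.977, -0.012]
force: [0.1, -0.6, -1.1]
width: 63.9
```

```bash
python3 look.py LA 140 190 150 190 70
```

```text
17.35 [ 0.27   0.337  1.941 -0.084  0.711 -1.194] [485.1 188.  198.7] [ 0.07   2.977 -0.012] [ 0.1 -0.6 -1.1] 63.91836819531081
```

View pics/LA.png

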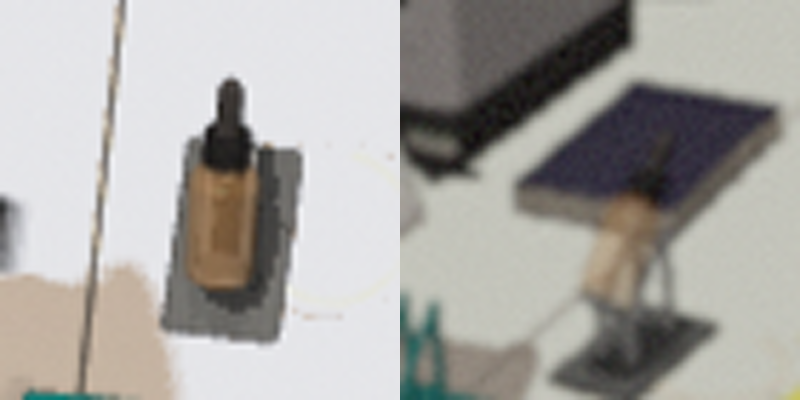

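The bottle lies in the grey rest: base at the stop, about (220,285) in the top crop, and teat up and away. Next I measure its pose for the regrasp.

```bash
python3 - <<'E'
from h import *
yaw=np.radians(-2.3)
a=np.array([np.cos(yaw),np.sin(yaw),1])/2**.5
O=np.array([546,56.5,85.])
out=[]
for c,k in(("top","t"),("scene","s")):
    m=cams.camera_model(c); im=cv2.imread(f"pics/LA{k}.png"); u,v=(205,145) if c=="top" else (205,160)
    b=cv2.resize(im[v:v+50,u:u+50],(400,400),interpolation=cv2.INTER_CUBIC)
    for q in proj(m,[O-50*a,O,O+8*a,O+24*a,O+50*a]): cv2.circle(b,tuple(int(x) for x in (q-[u,v]+.5)*8),3,(0,0,255),-1)
    out.append(b)
    P=np.load(f"LA{k}.npy"); q=P[(P[...,0]>490)&(P[...,0]<620)&(P[...,1]>20)&(P[...,1]<90)&(P[...,2]>62)&(P[...,2]<140)]
    w,V=np.linalg.eigh(np.cov(q.T)); ax=V[:,2]*np.sign(V[0,2]); cc=q.mean(0); print(c,len(q),"axis",ax.round(3),cc.round(1), "tip",(cc+ax*np.percentile((q-cc)@ax,99.5)).round(1))
cv2.imwrite("pics/LAz.png",np.hstack(out))
E
```

```text
top 340 axis [ 0.802 -0.016  0.597] [536.8  55.3  89.9] tip [579.8  54.5 122. ]
scene 230 axis [ 0.798 -0.021  0.603] [534.2  48.4  85.1] tip [576.8  47.2 117.3]
```

View pics/LAz.png

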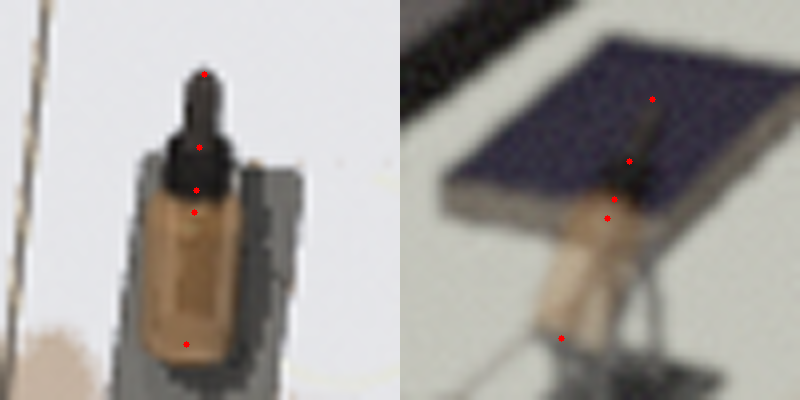

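apply_moves(deltas=[[0.005,0.115,0,0.018,-0.022,0,0.75],[0.005,0.115,0,0.018,-0.022,0,0.75],[0.005,0.115,0,0.018,-0.022,0,0.75],[0.005,0.115,0,0.018,-0.022,0,0.75],[0.005,0.115,0,0.018,-0.022,0,0.75],[0.005,0.113,0,0.016,-0.022,0,0.75],[0,0,0,0,0,-0.01,0.75],[0,0,0,0,0,0,0.75]])

```text
t: 18.25
tool_pos: [591.0, 54.1, 184.5]
orientation: [-0.059, -2.611, -0.01]
force: [0.1, 0.8, 1.3]
width: 64.2
```

```bash
python3 look.py LB 100 170 110 180 100; python3 -c "
from h import *
print(cv2.Rodrigues(sensors.sense()['orientation'])[0].round(3))"
```

```text
18.25 [-0.023  0.706  1.375  0.007  1.59  -1.55 ] [591.   54.1 184.5] [-0.059 -2.611 -0.01 ] [0.1 0.8 1.3] 64.2084906559087
[[-0.864  0.042 -0.502]
 [ 0.039  0.999  0.017]
 [ 0.502 -0.004 -0.865]]
```

View pics/LB.png

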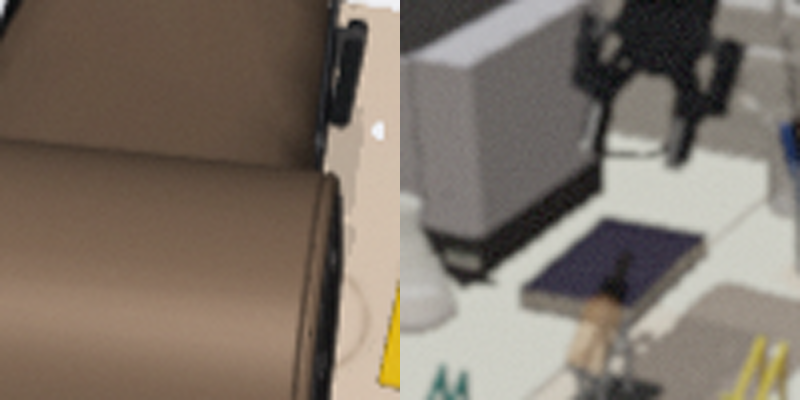

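apply_moves(deltas=[[0,0,0,-0.005,0.001,-0.013,0.75],[0,0,0,-0.01,0.001,-0.027,0.75],[0,0,0,-0.01,0,-0.017,0.75],[0,0,0,-0.01,0,-0.017,0.75],[0,0,0,-0.01,0.001,-0.018,0.75],[0,0,0,0,0,0,0.75]])

```text
t: 18.95
tool_pos: [544.5, 58.8, 94.6]
orientation: [-0.055, -2.613, -0.009]
force: [0.6, 0.2, 0.3]
width: 64.1
```

```bash
python3 look.py LC 100 170 130 180 80
```

```text
18.95 [-0.017  0.75   1.568  0.008  1.352 -1.549] [544.5  58.8  94.6] [-0.055 -2.613 -0.009] [0.6 0.2 0.3] 64.06904865422689
```

View pics/LC.png

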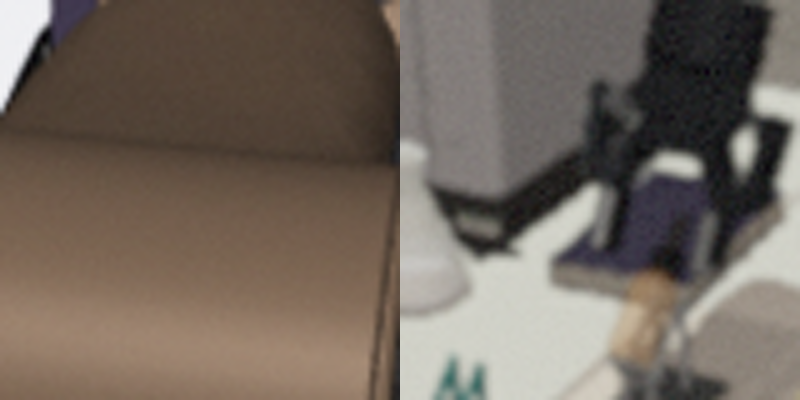

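apply_moves(deltas=[[0,0,0,-0.005,-0.001,-0.011,0.75],[0,0,0,-0.003,-0.0005,-0.007,0.75],[0,0,0,0,0,0,0.75]])

```text
t: 19.35
tool_pos: [537.8, 56.4, 76.2]
orientation: [-0.057, -2.613, -0.009]
force: [0.1, 0.6, 0.3]
width: 63.9
```

apply_moves(deltas=[[0,0,0,-0.001,0.0005,-0.001,0.6],[0,0,0,0,0,0,0.45],[0,0,0,0,0,0,0.35],[0,0,0,0,0,0,0.2],[0,0,0,0,0,0,0],[0,0,0,0,0,0,0],[0,0,0,0,0,0,0]])

```text
t: 20.05
tool_pos: [537.7, 56.6, 76.4]
orientation: [-0.057, -2.615, -0.008]
force: [-0.0, -4.1, 5.2]
width: 28.6
```

```bash
python3 look.py LD 100 170 150 200 60
```

```text
20.05 [-0.02   0.765  1.598  0.007  1.304 -1.551] [537.7  56.6  76.4] [-0.057 -2.615 -0.008] [-0.  -4.1  5.2] 28.62618360470174
```

View pics/LD.png

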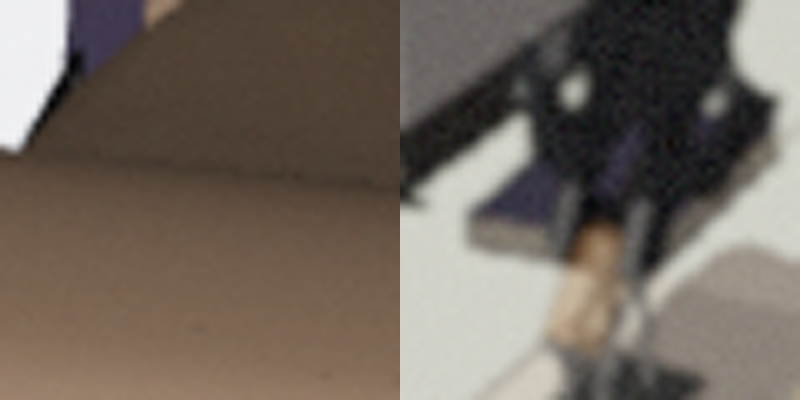

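apply_moves(deltas=[[0,0,0,-0.003,0,0.012,0],[0,0,0,-0.005,0,0.03,0],[0,0,0,0,0,0.045,0],[-0.006,-0.13,0,0,-0.02,0.02,0],[-0.006,-0.131,0,0,-0.03,0,0],[-0.006,-0.131,0,0,-0.03,0,0],[-0.006,-0.131,0,0,-0.03,0,0],[-0.006,-0.131,0,0,-0.03,0,0],[-0.005,-0.131,0,0,-0.02,0,0],[0,0,0,0,0,0,0]])

```text
t: 21.15
tool_pos: [527.4, -104.5, 183.5]
orientation: [0.071, 2.878, -0.017]
force: [-0.0, 0.6, -0.3]
width: 29.2
```

```bash
python3 look.py LE 90 210 90 230 120; python3 -c "
from h import *
print(cv2.Rodrigues(sensors.sense()['orientation'])[0].round(3))"
```

```text
21.15 [-0.354  0.353  1.99   0.14   0.551 -1.986] [ 527.4 -104.5  183.5] [ 0.071  2.878 -0.017] [-0.   0.6 -0.3] 29.2152476164662
[[-0.966  0.048  0.255]
 [ 0.045  0.999 -0.016]
 [-0.256 -0.004 -0.967]]
```

View pics/LE.png

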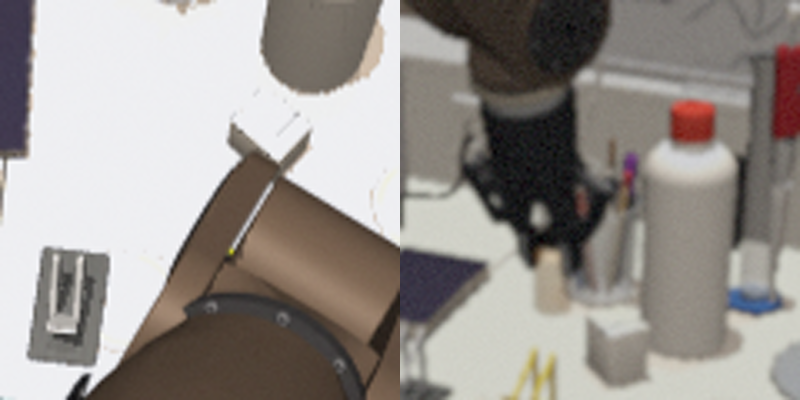

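apply_moves(deltas=[[0,0,-0.08,0,-0.03,0,0],[0,0,-0.09,0,-0.036,0,0],[0,0,-0.09,0,-0.036,0,0],[0,0,-0.09,0.001,-0.036,0,0],[0,0,-0.09,0.001,-0.033,0,0],[0,0,0,0,0,-0.03,0],[0,0,0,0,0,-0.03,0],[0,0,0,0,0,0,0],[0,0,0,0,0,0,0]])

```text
t: 22.15
tool_pos: [532.2, -273.5, 123.2]
orientation: [0.694, 2.806, -0.097]
force: [1.2, 0.2, 0.3]
width: 29.4
```

```bash
python3 look.py LF 140 290 150 270 110; python3 -c "
from h import *
print(cv2.Rodrigues(sensors.sense()['orientation'])[0].round(3))"
```

```text
22.15 [-0.595  0.517  1.903  0.053  0.465 -1.725] [ 532.2 -273.5  123.2] [ 0.694  2.806 -0.097] [1.2 0.2 0.3] 29.386825069872028
[[-0.855  0.467  0.226]
 [ 0.45   0.884 -0.125]
 [-0.258 -0.005 -0.966]]
```

View pics/LF.png

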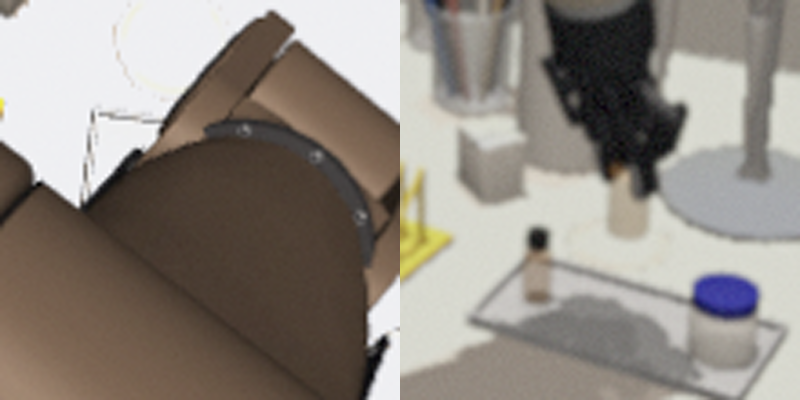

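apply_moves(deltas=[[0,0,0,-0.002,-0.001,-0.03,0],[0,0,0,-0.001,-0.001,-0.03,0],[0,0,0,0,0,-0.006,0],[0,0,0,0,0,0,0],[0,0,0,0,0,0,0]])

```text
t: 22.75
tool_pos: [529.2, -276.4, 58.5]
orientation: [0.694, 2.803, -0.098]
force: [-0.8, -0.1, -0.5]
width: 29.5
```

```bash
python3 look.py LG 140 290 190 280 80
```

```text
22.75 [-0.603  0.62   1.95   0.083  0.312 -1.763] [ 529.2 -276.4   58.5] [ 0.694  2.803 -0.098] [-0.8 -0.1 -0.5] 29.48332647950012
```

View pics/LG.png

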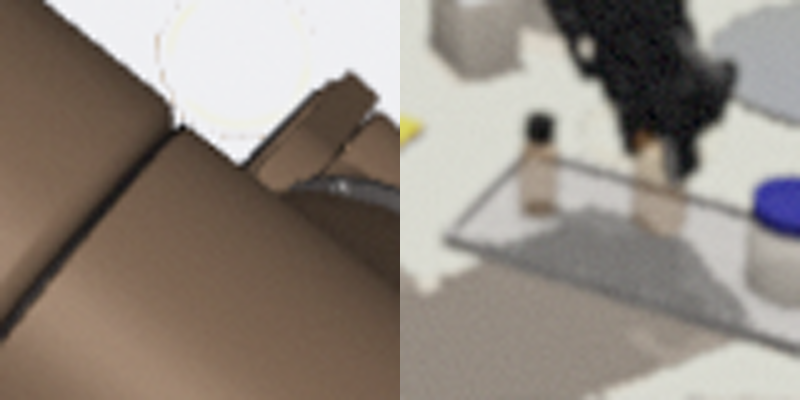

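apply_moves(deltas=[[0,0,0,0,0,-0.006,0],[0,0,0,0,0,-0.004,0],[0,0,0,0,0,-0.001,0],[0,0,0,0,0,0,0]])

```text
t: 23.25
tool_pos: [528.3, -276.0, 45.7]
orientation: [0.695, 2.805, -0.097]
force: [-0.9, -0.1, 0.1]
width: 29.6
```

apply_moves(deltas=[[0,0,0,0,0,-0.002,0],[0,0,0,0,0,0,0]])

```text
t: 23.45
tool_pos: [528.4, -276.0, 43.7]
orientation: [0.695, 2.805, -0.097]
force: [0.1, 0.8, -0.8]
width: 29.3
```

apply_moves(deltas=[[0,0,0,0,0,-0.001,0],[0,0,0,0,0,0,0]])

```text
t: 23.65
tool_pos: [528.4, -276.0, 42.9]
orientation: [0.695, 2.804, -0.097]
force: [-0.2, 0.3, 0.2]
width: 29.3
```

apply_moves(deltas=[[0,0,0,0,0,-0.001,0],[0,0,0,0,0,0,0]])

```text
t: 23.85
tool_pos: [528.4, -276.0, 41.9]
orientation: [0.695, 2.804, -0.097]
force: [0.9, -0.3, -0.0]
width: 29.2
```

apply_moves(deltas=[[0,0,0,0,0,-0.001,0],[0,0,0,0,0,0,0]])

```text
t: 24.05
tool_pos: [528.6, -276.1, 41.1]
orientation: [0.695, 2.804, -0.098]
force: [-0.7, 1.2, 2.4]
width: 29.3
```

apply_moves(deltas=[[0,0,0,0,0,-0.001,0],[0,0,0,0,0,0,0]])

```text
t: 24.25
tool_pos: [528.9, -276.3, 41.0]
orientation: [0.695, 2.803, -0.098]
force: [-3.6, 1.6, 13.3]
width: 29.4
```

apply_moves(deltas=[[0,0,0,0,0,0.0007,0],[0,0,0,0,0,0,0.4],[0,0,0,0,0,0,0.45],[0,0,0,0,0,0,0.5],[0,0,0,0,0,0,0.55],[0,0,0,0,0,0,0.55],[0,0,0,0,0,0,0.55]])

```text
t: 24.95
tool_pos: [528.4, -276.0, 40.6]
orientation: [0.695, 2.804, -0.097]
force: [0.2, 0.3, -0.3]
width: 47.0
```

```bash
python3 look.py LH 140 290 190 280 80
```

```text
24.95 [-0.603  0.651  1.959  0.094  0.274 -1.775] [ 528.4 -276.    40.6] [ 0.695  2.804 -0.097] [ 0.2  0.3 -0.3] 47.01735831601895
```

View pics/LH.png

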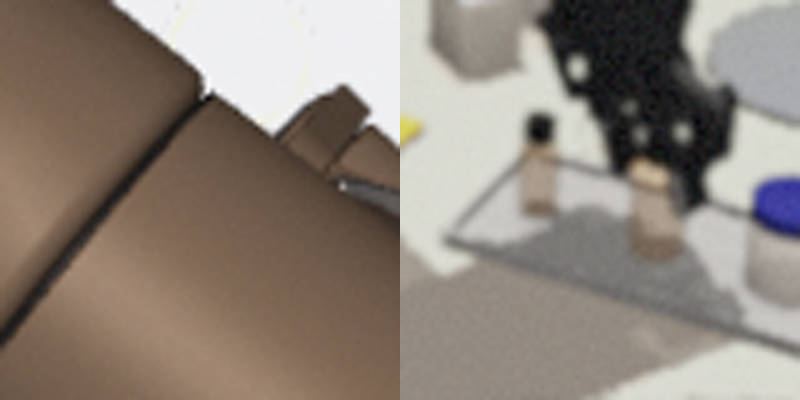

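Released, and the bottle stands on the tray floor. I retreat along the tool axis.

apply_moves(deltas=[[0,0,0,-0.002,0.001,0.008,0.55],[0,0,0,-0.005,0.003,0.02,0.55],[0,0,0,-0.008,0.005,0.036,0.55],[0,0,0,-0.009,0.005,0.04,0.55],[0,0,0,-0.01,0.006,0.042,0.55],[0,0,0,-0.01,0.03,0.02,0.55],[0,0,0,-0.01,0.045,0,0.55],[0,0,0,0,0.045,0,0.55],[0,0,0,0,0.045,0,0.55],[0,0,0,0,0.045,0,0.55],[0,0,0,0,0.045,0,0.55],[0,0,0,0,0,0,0.55]])

```text
t: 26.25
tool_pos: [473.8, 3.2, 207.3]
orientation: [0.688, 2.805, -0.096]
force: [0.8, 0.2, 0.2]
width: 46.9
```

```bash
python3 look.py LI 150 300 190 280 80; python3 - <<'E'
from h import *
from m4 import ray
P=np.load("LIt.npy"); m=cams.camera_model("top"); im=cv2.imread("pics/LIt.png"); hsv=cv2.cvtColor(im,cv2.COLOR_BGR2HSV)
box=(P[...,0]>440)&(P[...,0]<620)
v,u=np.nonzero((cv2.inRange(hsv,(110,120,60),(130,255,255))>0)&box&(P[...,1]<-310)&(P[...,2]>40)); print("jar",cv2.minEnclosingCircle(ray(m,np.c_[u,v],60)[:,:2].astype(np.float32)))
v,u=np.nonzero((hsv[...,2]<70)&box&(P[...,1]>-235)&(P[...,1]<-175)&(P[...,2]>35)&(P[...,2]<80)); print("vial",cv2.minEnclosingCircle(ray(m,np.c_[u,v],66)[:,:2].astype(np.float32)))
q=P[box&(P[...,1]>-310)&(P[...,1]<-240)&(P[...,2]>20)&(P[...,2]<120)]
for a,b in((20,40),(40,60),(60,80),(80,95),(95,115)):
    k=q[(q[:,2]>=a)&(q[:,2]<b)]
    if len(k): print(a,len(k),k.mean(0).round(1))
O=np.array([528.5,-276.2,4])
for c,k in(("top","t"),("scene","s")):
    mm=cams.camera_model(c); b=cv2.imread(f"pics/LI{k}.png"); 
    print(c,proj(mm,[O,O+[0,0,100],O+[0,0,50]]).round(1).tolist())
E
```

```text
26.25 [-0.076  0.244  2.079 -0.191  0.589 -1.019] [473.8   3.2 207.3] [ 0.688  2.805 -0.096] [0.8 0.2 0.2] 46.9158276097685
jar ((492.6380615234375, -436.932373046875), 116.3606185913086)
vial ((533.90576171875, -198.86557006835938), 10.141241073608398)
20 26 [ 518.2 -267.5   30.1]
40 71 [ 521.2 -270.1   53.8]
60 46 [ 523.5 -272.4   74.8]
80 10 [ 524.5 -274.4   85.2]
95 18 [ 526.4 -274.7  100.5]
top [[352.6, 195.0], [360.8, 186.6], [356.6, 191.0]]
scene [[330.4, 238.6], [332.4, 207.9], [331.4, 223.5]]
```

View pics/LI.png

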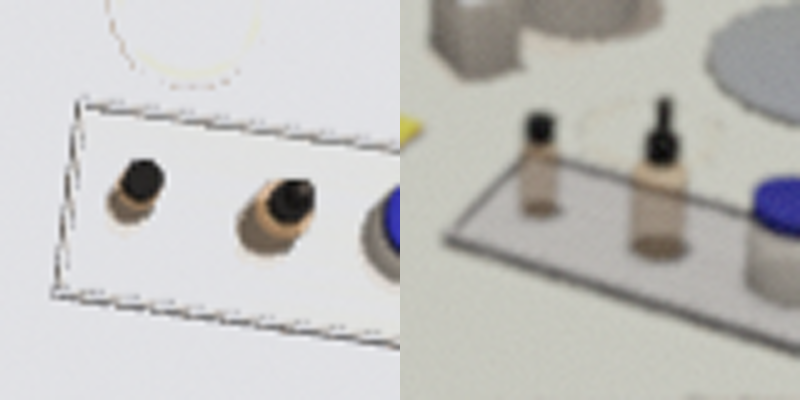

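```bash
python3 - <<'E'
from h import *
from m4 import ray
P=np.load("LIt.npy"); m=cams.camera_model("top"); hsv=cv2.cvtColor(cv2.imread("pics/LIt.png"),cv2.COLOR_BGR2HSV)
v,u=np.nonzero((cv2.inRange(hsv,(110,120,60),(130,255,255))>0)&(P[...,0]>490)&(P[...,0]<565)&(P[...,1]<-315)&(P[...,1]>-385)&(P[...,2]>45)&(P[...,2]<75)); print("jar",cv2.minEnclosingCircle(ray(m,np.c_[u,v],60)[:,:2].astype(np.float32)))
s=sensors.sense(); print(s["t"],s["force"],s["qvel"].round(3))
print(ticket.sign_off())
E
```

```text
jar ((527.49853515625, -350.7530822753906), 24.963241577148438)
26.35 [ 0.07926102 -0.71512834 -0.11365837] [-0.05   0.007 -0.004  0.003 -0.003 -0.012]
the job is handed in; nothing more can be done
None
```

The bottle was laid in the grey rest and let go there. I then took it again and stood it upright in the tray between the jar and the vial. I handed the job in at 26.35 s.

**Extra step:** with my first grip the arm could tilt only about 32° instead of 45° because of its wrist limit. I laid the bottle back on the bench once and regripped it with the tool tilted back.

**In the rest:** after release, both cameras showed the base at the stop and the teat up. The bottle lay within about a pixel of where it was expected.

**In the tray:** I lowered the bottle in 1 mm steps until it touched the floor at about 13 N, then released it. The last pictures show it upright at about (528, -276) mm.
- **Tray centre:** I measured it at about (528, -277).
- **Midpoint of jar and vial:** about (530, -275), centre to centre.
- **Jar and vial:** the jar has not moved at all. The vial is within 0.6 mm of its earlier place, which is measuring noise.
- **Robot:** the gripper was clear and touching nothing.

**Checks that disagreed:**
- The scene camera reads about 3 to 5 mm off the top camera in x and y. I trusted the top camera because it agreed with where the bottle touched the rest.
- My first jar check in the last picture caught another blue object. Repeating it within a smaller area gave the jar position above.
- The gap between the facing edges of the jar and vial has its middle about 7 mm nearer the vial, because the jar is wider. I placed the bottle at the tray centre, as the description says.

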